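Hold the belt tensioner back past its click

ROBOT

A 6-joint arm with a two-finger parallel gripper is mounted at the origin on the work surface. World frame = base frame: x ahead of the robot, y to its left, z up, the work surface at z = 0. Lengths are in m, angles in rad, forces in N, time in s.
With the tool pointing down it reaches from about 0.35 to 0.725 m from the base axis. Payload 6 kg.
Tool frame: the origin (TCP) lies at the very end of the fingers, on their centre line; the grasp point (between the pads) lies 19 mm behind it (r.tcp_to_grasp is the z of the grasp point in the tool frame, in m); z points along the fingers, x is the direction in which the jaws open and shut, and the axes are right-handed (so a half turn about z gives the same grasp; the last joint's range is limited). The gripper opens to 85 mm and grips with 20 to 120 N. Pads are 22 mm wide; open, the fingers measure 114 mm over their backs; the gripper's body (76 mm by 85 mm) begins 54 mm behind the grasp point. The pads swing forward as they close: fully open they stand 13 mm farther back than shut.
Start: joints at [0.334, 0.04, 0.085, 0, -1.615, -0.334], TCP at [0.6, 0, 0.231] pointing down, gripper open.
Joint ranges: [-2.56, 2.56], [-1.29, 2.01], [-1.08, 1.49], [-3.29, 1.98], [-2.81, -0.18], [-2.99, 2.99]. Speed limits (rad/s): [2.57, 2.57, 3.01, 3.14, 3.14, 3.14].

INTERFACE

Orientations are given as a unit quaternion [w, x, y, z].
In Python, from station import r, viewer gives the robot as it stands. The module is installed in compiled form; this text tells all that it offers.
- The arm moves only by the tool jog_arm, never from a script. Its argument "series" is a list of rows, each a list of 7 numbers: the shift along the tool's x, y, z in m, then the turn, a rotation vector about the tool's x, y, z in degrees, then the finger opening in m, from 0 to 0.0854. A call has 1 to 12 rows; each row shifts and turns the commanded pose from where the row before left it, along the tool's axes as they then stand; what a row does not reach is not made up. A row lasts 1/12 s, in which the tool goes at most 41.7 mm and 7.16 degrees, less where a joint would pass 70% of its speed; a pose out of reach is approached as far as the arm can. A call with a gripper value outside its range is refused whole. The fingers move at their own pace and stop on an object; the grip force is fixed at half the most. Time passes only in rows, so rows that do not move let the fingers close. It gives the time, the measured TCP pose, the force and the opening at its end, in the units of the state.
- r.state(): the state, without advancing time (a new reading comes with each control period).
- viewer.grab_frame(name): name is "scene" or "side" or "wrist"; returns a dict with "color" (400x640x3 uint8, red, green, blue), "fx", "fy", "cx", "cy" (pixels), "R" (3x3) and "t" (3): a world point X has camera coordinates R X + t. Camera axes: x right, y down, z forward; pixel columns grow to the right and rows downward; lengths in m; the calibration is good to about 2 mm. The wrist camera is an equidistant fisheye: a pixel r from the principal point sees the ray r / f radians off the axis. A picture is of the moment at which its call begins. There is no depth.
- r.sign_off(): hands the job in, once; it reports no verdict.
The state is a dict: "clock": time; "joint_positions": joint angles; "joint_vel": joint speeds; "tau": joint torques, N m; "ee_pos": TCP position; "tool_rot": TCP orientation; "ft_force": force on the tool from outside, world axes, zero at the start; "moment": the same for the moment, N m; "width": finger opening in m.
Only numpy, scipy, OpenCV 4.12 (cv2) and the standard library are available. Lean on these libraries where they do the work, as an engineer would, in place of code of your own. Each camera call takes 0.05 s, during which the arm holds its last target.

TASK

Get the belt-drive rig ready for its new belt: pull the locking pin that blocks the tensioner arm up out of the base plate and leave it standing or leaning in the round steel pot. Then push the sprung tensioner arm back past its ratchet click, clearly beyond it but not jammed against its end stop, and finish while still holding it there with the gripper, because it springs back when let go. Leave everything else on the bench where it is.

Things in the scene. Friction and masses are not known exactly. Their poses are not given: they have to be found in the camera images.
- tensioner (a joint): swing of the tensioner arm about its upright pivot. 0 = at rest, sprung; grows anticlockwise seen from above, as its end is pushed towards the robot's right. Push at the block: 4 N at 0 to 9 N at 0.8, plus up to 3 N for the pawl. Click at 0.40; clearly past it from 0.48; 0.6 to 0.7 is a good hold; end stop at 0.85 (keep below 0.80). With the pin in place it is blocked near 0
- block (a point): centre of the aluminium block at the arm's free end, the place to push: 46 mm along the arm, 26 mm across, 30 to 66 mm above the bench, flat faces. It turns with the arm: x points along the arm to the pivot, 130 mm away; pushing its +y face (towards its -y) raises the joint value. The arm's bar is 20 mm wide, 34 to 48 mm above the bench
- pivot (a point): the arm's vertical pivot axis, 41 mm above the bench, on an aluminium base plate 260 x 240 x 12 mm that is fixed to the bench. Two steel pulleys (60 and 72 mm across, tops 56 mm high) stand 80 to 90 mm from it on either side
- pawl_top (a point): the knob of the sprung pawl slider, beyond the pivot as seen from the robot. A tooth on the arm's hub pushes it back from about 0.18 rad on; the tooth passes it at 0.40 (the click) and the pawl is home again near 0.63. The pawl does not hold the arm, which springs back when let go
- pin: the loose steel locking pin, standing upright in a hole in a small square boss beside the arm, 63 mm from the pivot, on the side towards which the arm is pushed; origin at its foot, 12 mm above the bench at the start; 110 g or so
- pin_head (a point): centre of the pin's round head, 22 mm across, 30 mm tall, the place to grip; at the start 93 mm above the bench, higher than all else on the plate. It lies 81 mm above the pin's foot. The shank is 12 mm across and sits loosely (2 mm play) 18 mm deep in the boss; the pin is 96 mm long
- pin_foot (a point): the lower end of the pin
- pot_floor (a point): centre of the inner floor of the round open steel pot, 5 mm above the bench; pot 90 mm across outside, 84 mm inside, rim 60 mm above the bench, fixed to the bench by its magnet; stands on the left or on the right of the base plate
- meter: hand-held test meter, black flat box 120 x 75 x 34 mm, lying loose; origin under its centre (leave alone)
- spanner: loose steel open-ended spanner lying flat (leave alone)
- driver: loose screwdriver lying flat (leave alone)
- coupling: loose steel pipe coupling, stepped round body 42 mm across, 60 mm tall, standing (leave alone)
- idler_wheel: loose spare grooved wheel, 68 mm across, 28 mm thick, lying flat (leave alone)
- collar: loose steel ring 32 mm across, 18 mm tall, lying on the base plate's front right corner (leave alone)
- oil: loose grey bottle 52 mm across, 130 mm tall, standing (leave alone)
- spare_pin: loose spare pin lying on the bench in a small rubber rest, 88 mm long; not the locking pin (leave alone)

How it is judged:
By the outcome, as a careful person would: the job done as asked, in the order asked, and still so for the second after the job is handed in, while the arm keeps its last pose, push and grip.
It also fails if it takes over 51 s, if anything falls off the work surface, if the arm or the gripper's body presses on something with over 40 N, if the wrist force passes 120 N, or if a joint passes its speed limit or range.

## Working session

There is one attempt and no reset: what is moved stays moved. The work goes in short steps, Python scripts to look and compute and a tool call to move; the robot and the scene stay as the last step left them, time stands still between calls to the robot, and variables do not carry over. Pictures are saved under pics/ and viewed, and the job is handed in when it is done.

Besides the shell and the picture viewer there is one more tool, called after "Call:" by a JSON object that holds its "api" and its "payload", one argument or row to a line. jog_arm: Moves the arm, as the interface text tells. Its arguments: {"type":"object","properties":{"series":{"type":"array","items":{"type":"array","items":{"type":"number"}}}},"required":["series"]}

```bash
mkdir -p pics; cat > h.py <<'E'
import numpy as np, cv2, json, pickle
from station import r, viewer
def grab(n,tag):
    f=viewer.grab_frame(n); cv2.imwrite(f'pics/{tag}.png',cv2.cvtColor(f['color'],cv2.COLOR_RGB2BGR)); pickle.dump(f,open(f'pics/{tag}.pkl','wb')); return f
def load(tag): return pickle.load(open(f'pics/{tag}.pkl','rb'))
def ray(f,u,v,fish=False):
    a=np.array([(u-f['cx'])/f['fx'],(v-f['cy'])/f['fy']])
    if fish:
        th=np.hypot(*a); d=np.r_[a/th*np.sin(th),np.cos(th)]
    else: d=np.r_[a,1.]
    R=np.array(f['R']);t=np.array(f['t'])
    return -R.T@t, R.T@d/np.linalg.norm(d)
def atz(f,u,v,z,fish=False):
    c,d=ray(f,u,v,fish); return c+d*(z-c[2])/d[2]
def tri(*rs):
    A=0;b=0
    for c,d in rs:
        P=np.eye(3)-np.outer(d,d);A=A+P;b=b+P@c
    X=np.linalg.solve(A,b); return X,[np.linalg.norm((np.eye(3)-np.outer(d,d))@(X-c)) for c,d in rs]
def proj(f,X):
    p=np.array(f['R'])@np.array(X)+np.array(f['t']); return f['cx']+f['fx']*p[0]/p[2], f['cy']+f['fy']*p[1]/p[2]
def crop(tag,x0,y0,x1,y1,s,out):
    im=cv2.imread(f'pics/{tag}.png')[y0:y1,x0:x1]; cv2.imwrite(f'pics/{out}.png',cv2.resize(im,None,fx=s,fy=s,interpolation=cv2.INTER_CUBIC))
E
python3 - <<'E'
from h import *
for n in ["scene","side","wrist"]:
    f=grab(n,n+'0'); print(n,f['fx'],f['cx'],f['cy'],(-np.array(f['R']).T@np.array(f['t'])).round(3))
print(r.state(), r.tcp_to_grasp)
E
```

```text
scene 370.67958491037444 323.9504153673352 198.02918780318365 [ 0.841 -0.511  0.866]
side 434.1348229417393 310.5256573150131 202.72100852330794 [0.399 0.923 0.614]
wrist 309.70691628693146 319.1712679948009 197.61885095387183 [ 0.599 -0.067  0.372]
{'clock': 0.15, 'joint_positions': array([ 3.33705681e-01,  4.06588103e-02,  8.40838219e-02, -3.12158486e-04,
       -1.61550076e+00, -3.33684091e-01]), 'joint_vel': array([-0.00033397, -0.00167592,  0.00163682,  0.00264711, -0.00090309,
        0.00197432]), 'tau': array([-1.71928452e-03, -3.68610263e+01,  3.47691929e+01,  6.93625420e+00,
       -4.38957781e-03, -4.53315295e-06]), 'ee_pos': array([5.99759936e-01, 6.07957738e-05, 2.30545546e-01]), 'tool_rot': array([-6.55495498e-04, -1.76704169e-05,  9.99999783e-01, -6.22020009e-05]), 'ft_force': array([ 0.69933183, -0.06344117,  0.79438679]), 'moment': array([-0.00013153, -0.02005848,  0.0697039 ]), 'width': 0.08554832696262502} -0.0187
```

View pics/scene0.png

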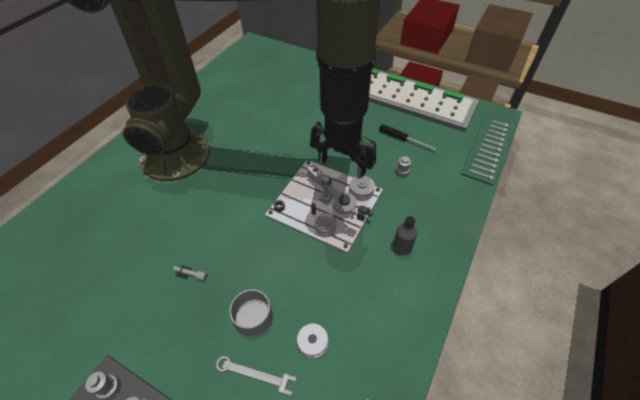

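View pics/side0.png

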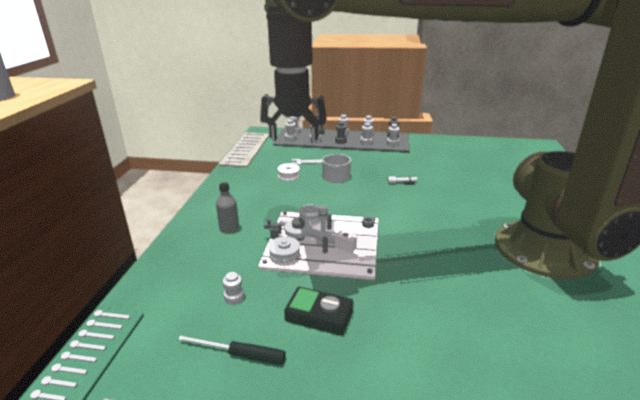

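View pics/wrist0.png

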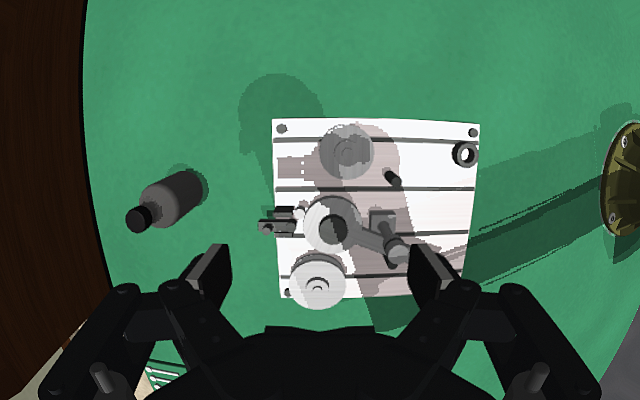

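```bash
python3 - <<'E'
from h import *
crop('wrist0',240,100,500,320,3,'c_w0'); crop('scene0',250,150,400,260,5,'c_s0'); crop('side0',250,190,400,290,5,'c_d0')
E
```

```text
(no output)
```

View pics/c_w0.png

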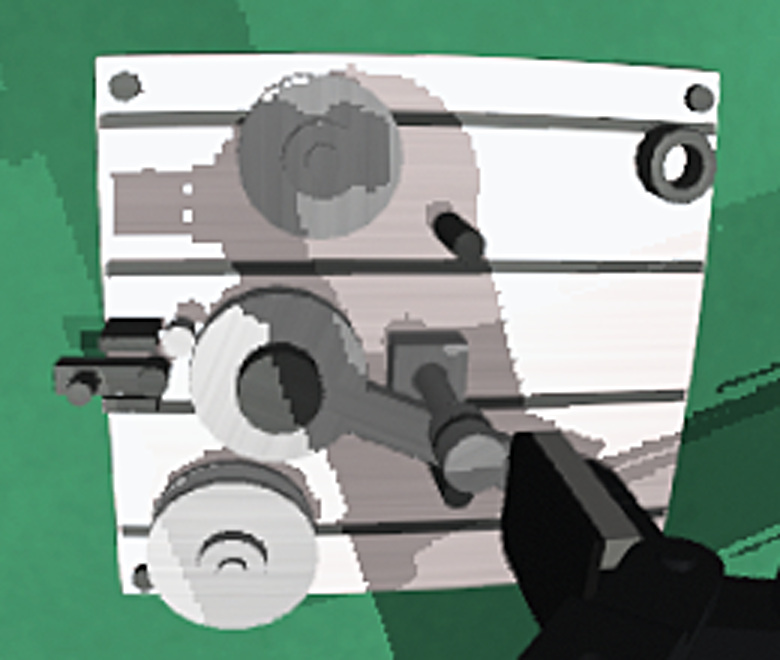

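View pics/c_s0.png

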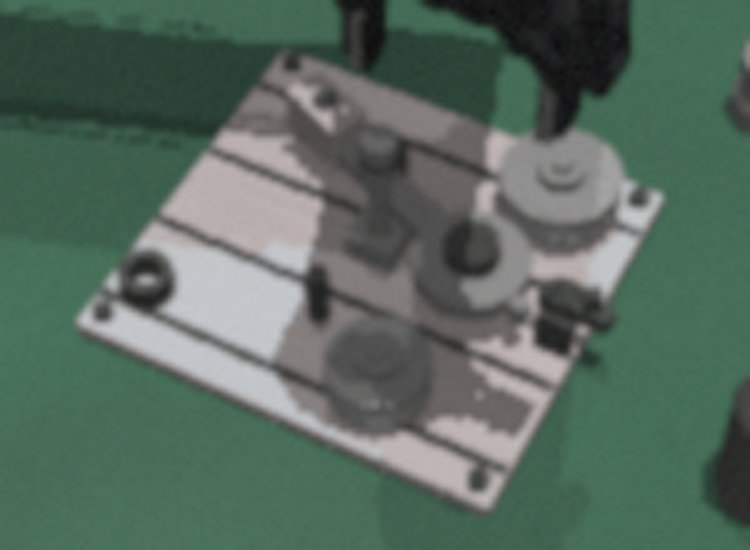

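View pics/c_d0.png

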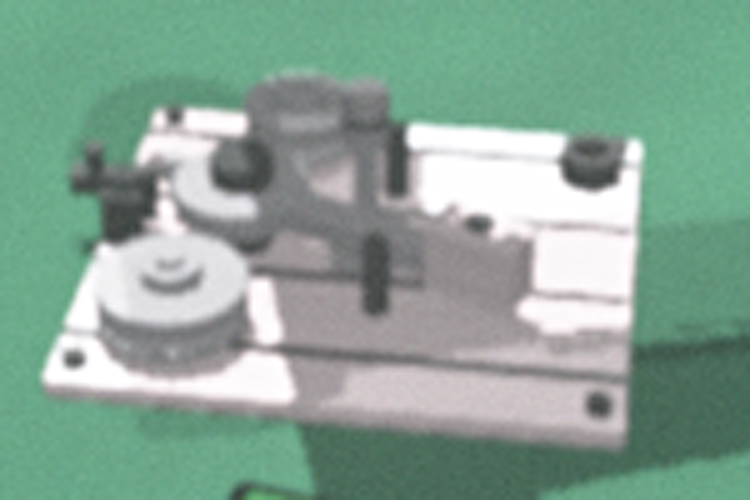

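```bash
python3 - <<'E'
from h import *
w,s,d=load('wrist0'),load('scene0'),load('side0')
def T(n,a,b,c): 
    X,e=tri(ray(w,*a,True),ray(s,*b),ray(d,*c)); print(n,X.round(4),np.round(e,4))
T('head top',(399.3,255),(326.4,178.6),(323.6,207))
T('hub cap',(333.7,230),(344,199.2),(298.4,222.4))
print('head z.108',atz(w,399.3,255,.108,True),atz(s,326.4,178.6,.108),atz(d,323.6,207,.108))
print('blockdot',atz(s,250+323/5,150+97/5,.066), atz(d,250+478/5,190+222/5,.066), tri(ray(s,250+323/5,150+97/5),ray(d,250+478/5,190+222/5)))
print('pot', atz(s,250.5,301,.06), atz(d,336.5,161,.06), atz(s,251,318,.005))
for q in [(96,57),(718,72),(122,593)]: print('corner',atz(w,240+q[0]/3,100+q[1]/3,.012,True))
crop('scene0',215,280,285,345,10,'c_pot')
crop('side0',310,145,365,190,12,'c_pot2')
crop('wrist0',370,190,480,310,6,'c_w1')
E
```

```text
head top [0.5229 0.0621 0.1069] [0.0025 0.0047 0.0026]
hub cap [0.5833 0.0561 0.0561] [0.0011 0.0017 0.0008]
head z.108 [0.52095423 0.0632286  0.108     ] [0.52848871 0.05946688 0.108     ] [0.52057415 0.06180037 0.108     ]
blockdot [0.46428908 0.10595222 0.066     ] [0.46427442 0.10521755 0.066     ] (array([0.46432685, 0.10571932, 0.06629613]), [np.float64(9.646540339169444e-05), np.float64(9.646540339163255e-05)])
pot [ 0.5295379  -0.30652664  0.06      ] [ 0.53199924 -0.30630309  0.06      ] [ 0.53360007 -0.32622026  0.005     ]
corner [ 0.65289193 -0.06228909  0.012     ]
corner [ 0.39586458 -0.06441001  0.012     ]
corner [0.65132365 0.17563892 0.012     ]
```

View pics/c_pot.png

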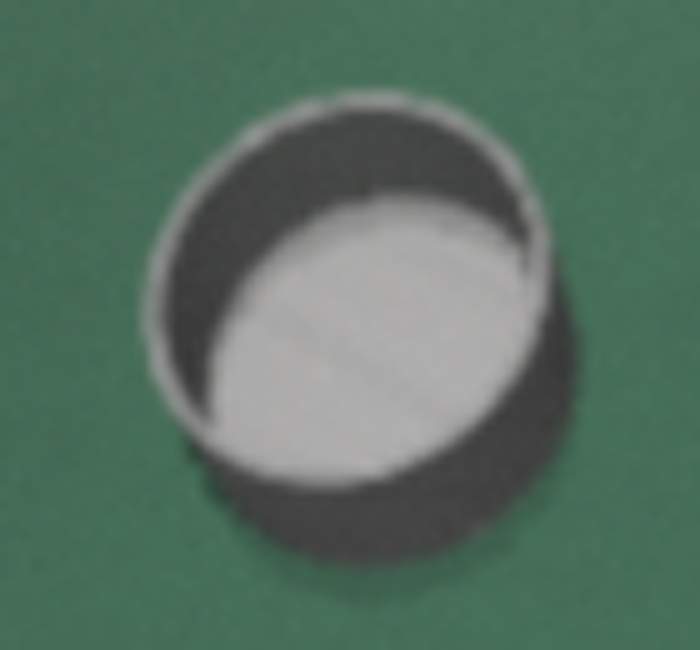

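View pics/c_pot2.png

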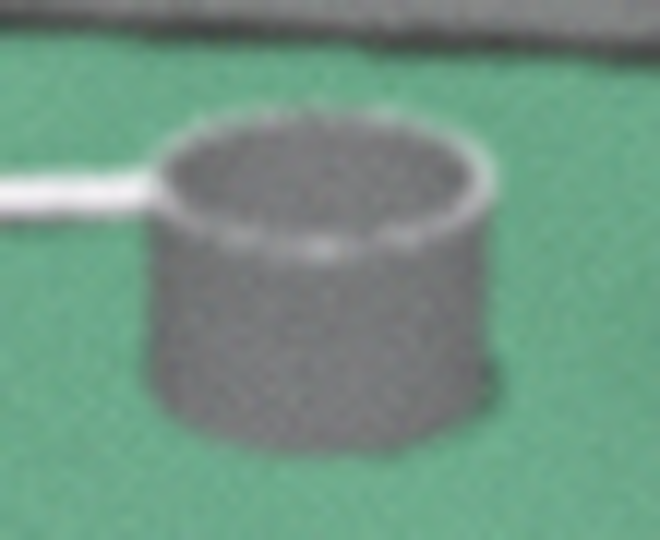

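```bash
python3 - <<'E'
from h import *
w,s,d=load('wrist0'),load('scene0'),load('side0')
print('rim',tri(ray(s,249.8,309),ray(d,337,159.8)), atz(s,249.8,309,.06),atz(d,337,159.8,.06))
crop('scene0',300,165,350,210,14,'c_s1');crop('side0',300,195,350,235,14,'c_d1');crop('wrist0',370,200,440,280,10,'c_w1')
for z in (.108,.078,.03):
  for f,n,o,k in ((s,'s',(300,165),14),(d,'d',(300,195),14)):
    u,v=proj(f,(.521,.0625,z)); print(z,n,(u-o[0])*k,(v-o[1])*k)
E
```

```text
rim (array([ 0.53474395, -0.3220616 ,  0.05602352]), [np.float64(0.002687060142701957), np.float64(0.002687060142701789)]) [ 0.53902471 -0.32255432  0.06      ] [ 0.53149279 -0.31556043  0.06      ]
0.108 s 342.86508625118813 166.03945158656182
0.108 d 327.2591678770798 169.92478829427137
0.078 s 344.5984313431177 265.6241612131761
0.078 d 327.24541051575045 324.39424167985266
0.03 s 347.21062428721416 415.7007253305189
0.03 d 327.22421176842374 562.4165508693347
```

View pics/c_s1.png

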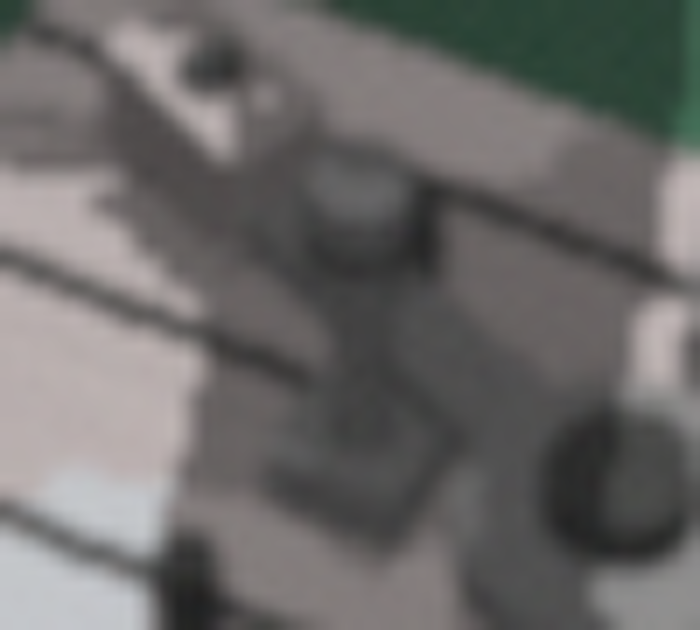

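View pics/c_d1.png

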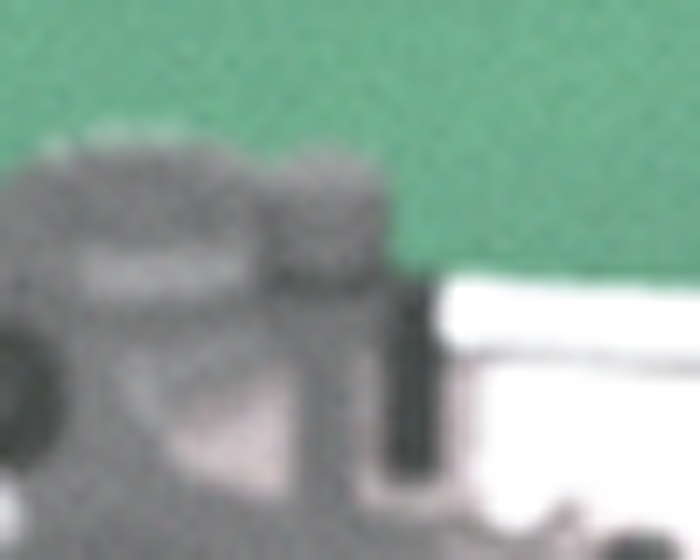

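View pics/c_w1.png

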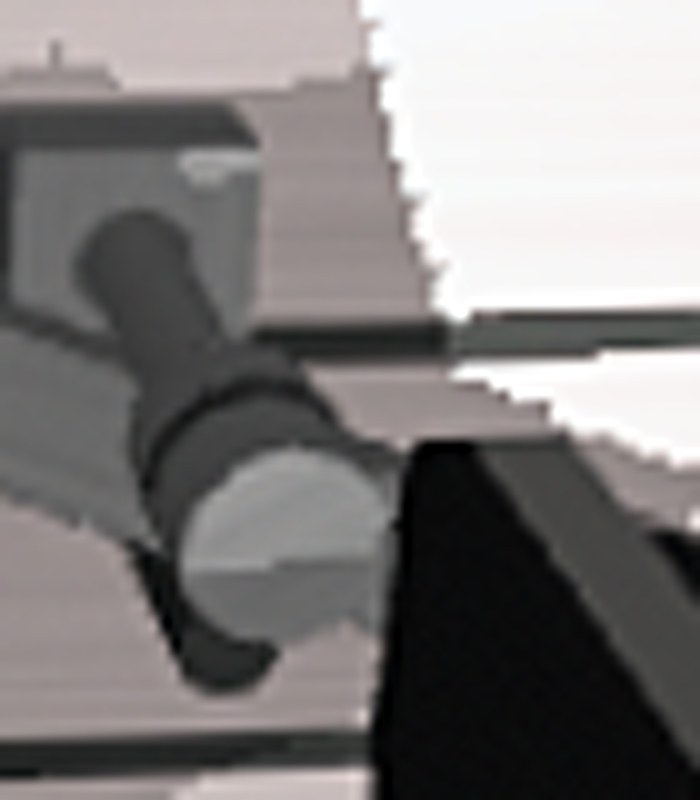

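Call:
{"api": "jog_arm", "payload": {
  "series": [
    [0.01,0.008,0,0,0,0,0.0854],
    [0.02,0.016,0.01,0,0,0,0.0854],
    [0.02,0.016,0.02,0,0,0,0.0854],
    [0.018,0.0145,0.02,0,0,0,0.0854],
    [0.01,0.008,0.02,0,0,0,0.0854],
    [0,0,0.01,0,0,0,0.0854],
    [0,0,0,0,0,0,0.0854],
    [0,0,0,0,0,0,0.0854]
  ]
}}

```text
clock: 0.82
ee_pos: [0.5222, 0.0621, 0.1515]
tool_rot: [-0.0, -0.0, 1.0, -0.0]
ft_force: [1.4, -0.6, 0.7]
width: 0.0854
```

```bash
python3 - <<'E'
from h import *
for n in ["scene","side","wrist"]: grab(n,n+'1')
print(r.state()['ee_pos'])
crop('scene1',290,150,370,210,8,'a');crop('side1',280,180,360,240,8,'b');
E
```

```text
[0.52299263 0.0622063  0.1525872 ]
```

View pics/wrist1.png

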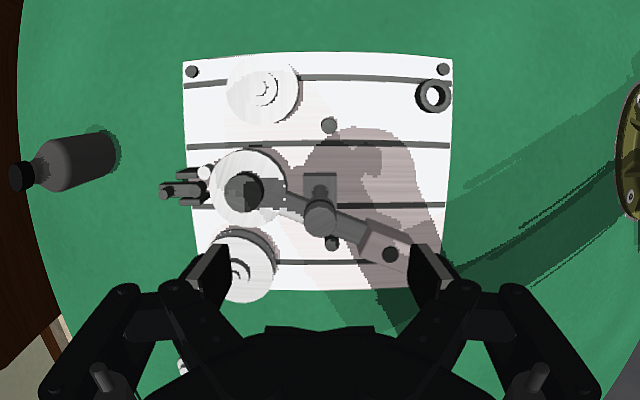

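View pics/a.png

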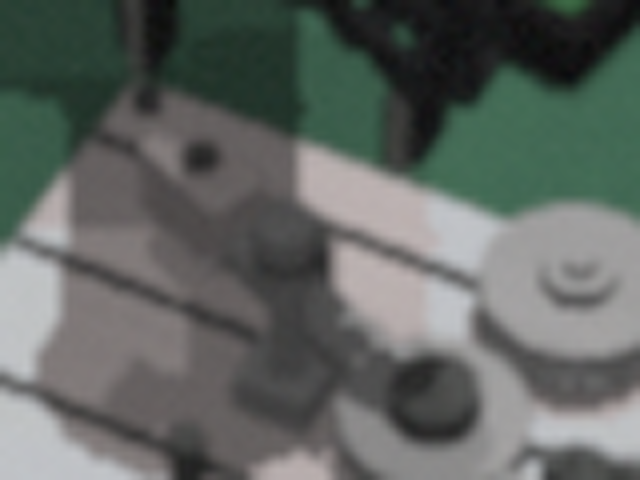

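View pics/b.png

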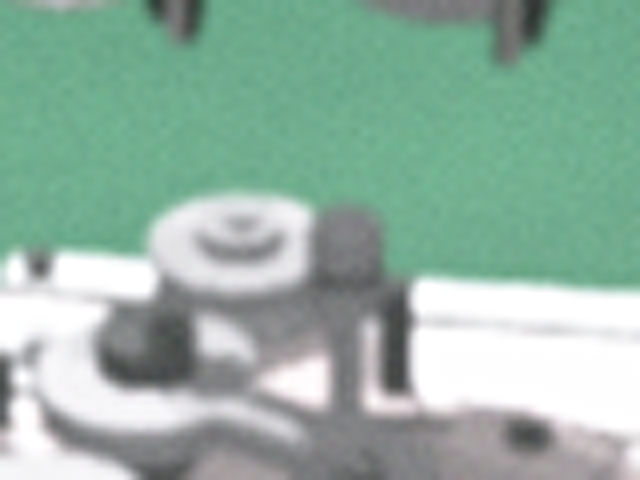

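```bash
python3 - <<'E'
from h import *
w=load('wrist1'); crop('wrist1',290,160,430,280,5,'c'); crop('wrist1',150,140,250,250,5,'d')
print(atz(w,320,216,.108,True), (-np.array(w['R']).T@w['t']))
print('cap',atz(w,246,191,.056,True),'dot',atz(w,390,255,.066,True))
E
```

```text
[0.52151402 0.05852684 0.108     ] [ 0.52190037 -0.00472195  0.2941106 ]
cap [0.58120127 0.05520328 0.056     ] dot [0.46327287 0.10735734 0.066     ]
```

View pics/c.png

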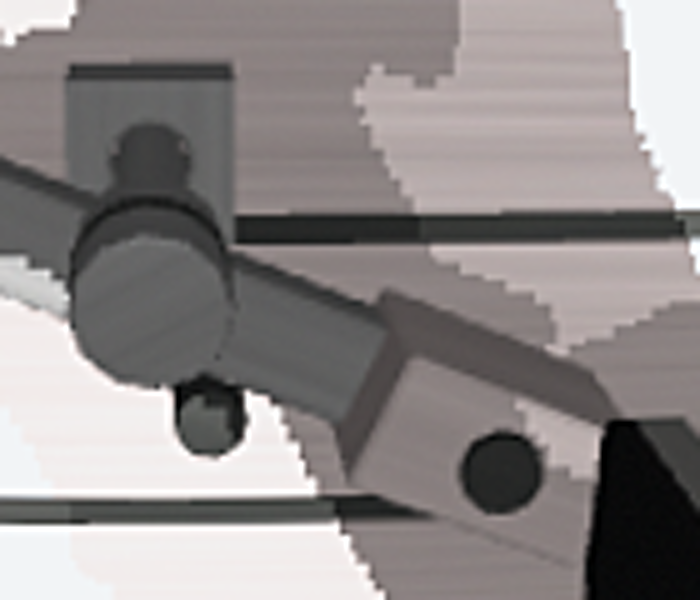

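Call:
{"api": "jog_arm", "payload": {
  "series": [
    [0,0,0.01,0,0,0,0.0854],
    [0,0,0.018,0,0,0,0.0854],
    [0,0,0.018,0,0,0,0.0854],
    [0,0,0.016,0,0,0,0.0854],
    [0,0,0.012,0,0,0,0.0854],
    [0,0,0,0,0,0,0.0854],
    [0,0,0,0,0,0,0.05],
    [0,0,0,0,0,0,0.035],
    [0,0,0,0,0,0,0.03],
    [0,0,0,0,0,0,0.03]
  ]
}}

```text
clock: 1.8
ee_pos: [0.5226, 0.0627, 0.0784]
tool_rot: [0.001, -0.0, 1.0, 0.0]
ft_force: [-0.1, 0.6, -0.3]
width: 0.0385
```

```bash
python3 - <<'E'
from h import *
grab('wrist','wrist2');grab('side','side2');crop('side2',270,150,380,260,6,'b2')
E
```

```text
(no output)
```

View pics/wrist2.png

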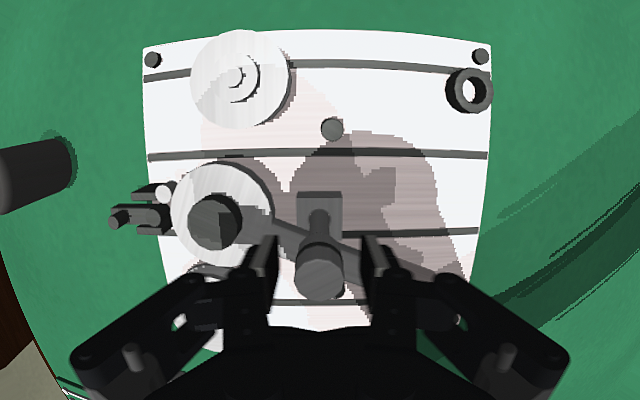

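View pics/b2.png

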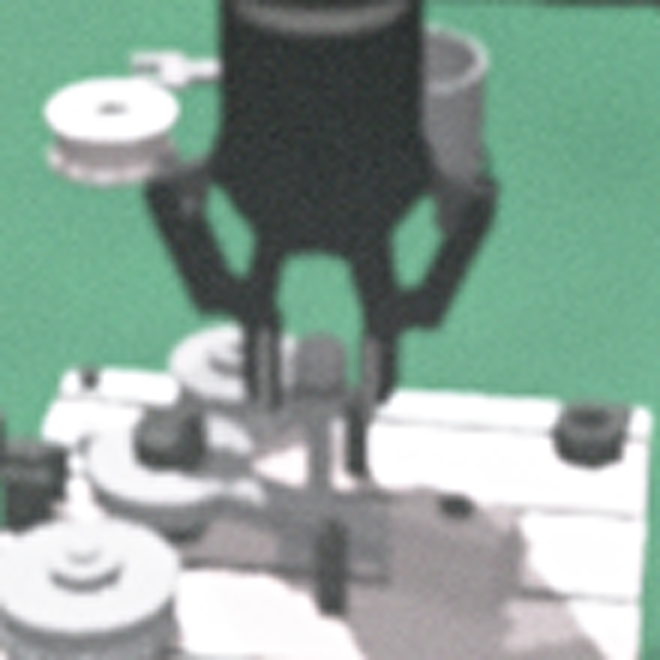

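Call:
{"api": "jog_arm", "payload": {
  "series": [
    [0,0,0,0,0,0,0.01],
    [0,0,0,0,0,0,0.01],
    [0,0,0,0,0,0,0.01],
    [0,0,0,0,0,0,0.01],
    [0,0,0,0,0,0,0.01]
  ]
}}

```text
clock: 2.32
ee_pos: [0.5224, 0.0626, 0.0779]
tool_rot: [0.001, -0.0, 1.0, 0.0]
ft_force: [0.8, -0.2, 3.6]
width: 0.0207
```

Gripped (22 mm head). Lift slowly.

Call:
{"api": "jog_arm", "payload": {
  "series": [
    [0,0,-0.003,0,0,0,0.01],
    [0,0,-0.006,0,0,0,0.01],
    [0,0,-0.008,0,0,0,0.01],
    [0,0,-0.012,0,0,0,0.01],
    [0,0,-0.015,0,0,0,0.01],
    [0,0,-0.018,0,0,0,0.01],
    [0,0,-0.018,0,0,0,0.01],
    [0,0,-0.012,0,0,0,0.01],
    [0,0,-0.008,0,0,0,0.01],
    [0,0,0,0,0,0,0.01]
  ]
}}

```text
clock: 3.15
ee_pos: [0.5226, 0.0627, 0.1796]
tool_rot: [0.001, -0.0, 1.0, 0.0]
ft_force: [0.2, -0.2, -1.2]
width: 0.0205
```

```bash
python3 - <<'E'
from h import *
grab('scene','scene3');grab('side','side3');crop('side3',240,110,380,250,5,'b3');crop('scene3',200,100,400,350,3,'a3')
E
```

```text
(no output)
```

View pics/b3.png

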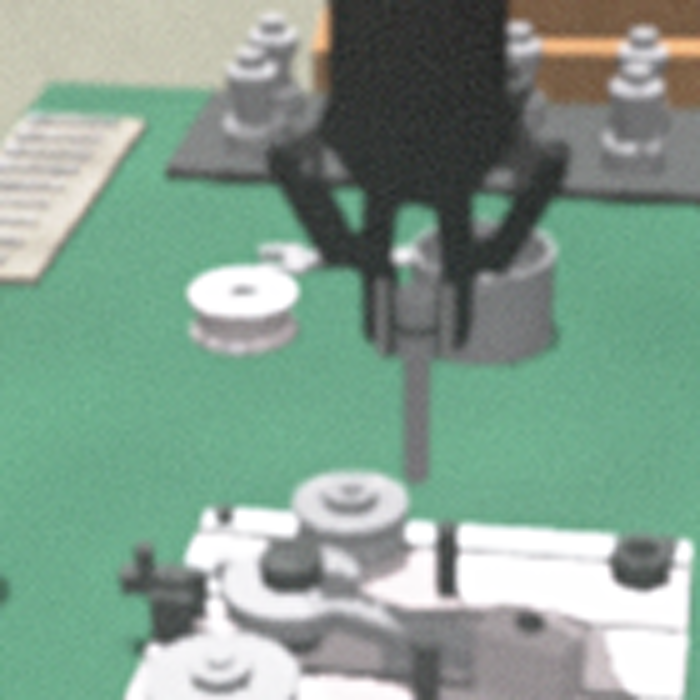

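View pics/a3.png

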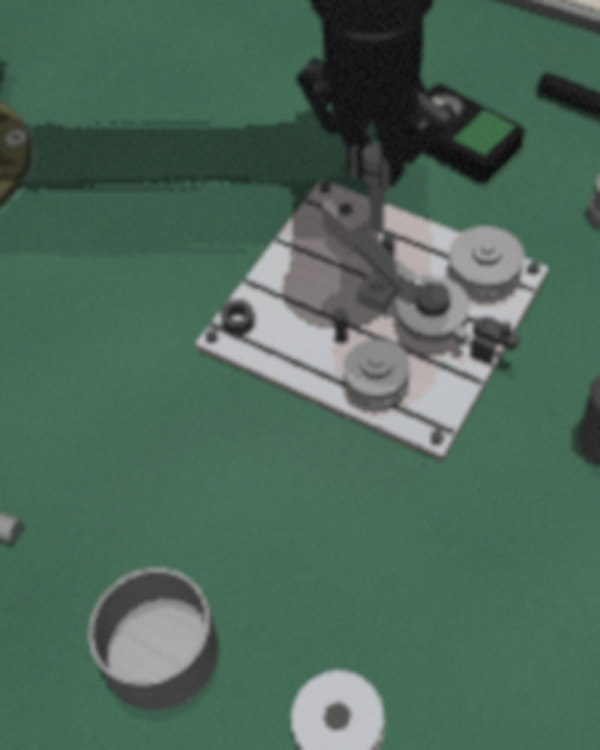

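Call:
{"api": "jog_arm", "payload": {
  "series": [
    [0,-0.01,0,0,0,0,0.01],
    [-0.001,-0.02,0,0,0,0,0.01],
    [-0.001,-0.03,0,0,0,0,0.01],
    [-0.001,-0.03,0,0,0,0,0.01],
    [-0.001,-0.03,0,0,0,0,0.01],
    [-0.001,-0.03,0,0,0,0,0.01],
    [-0.001,-0.03,0,0,0,0,0.01],
    [-0.001,-0.03,0,0,0,0,0.01],
    [-0.001,-0.02,0,0,0,0,0.01],
    [-0.001,-0.01,0,0,0,0,0.01],
    [0,0,0,0,0,0,0.01],
    [0,0,0,0,0,0,0.01]
  ]
}}

```text
clock: 4.25
ee_pos: [0.5305, -0.1777, 0.1763]
tool_rot: [-0.001, 0.001, 1.0, 0.0]
ft_force: [-0.6, 0.6, -0.8]
width: 0.0205
```

```bash
python3 - <<'E'
from h import *
grab('wrist','wrist4'); print(r.state()['ee_pos'])
E
```

```text
[ 0.53069082 -0.17711241  0.17654468]
```

View pics/wrist4.png

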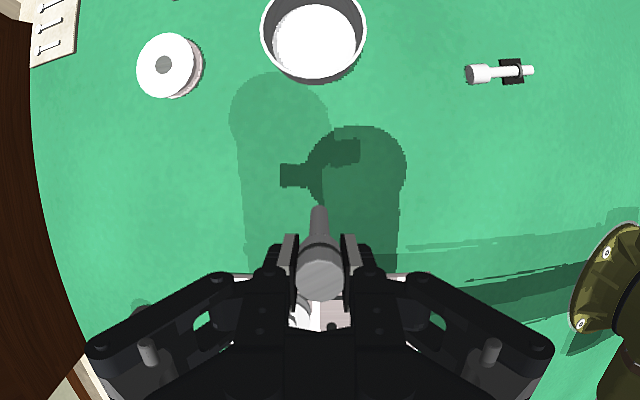

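```bash
python3 - <<'E'
from h import *
w=load('wrist4')
print(atz(w,260.5,30,.06,True),atz(w,367,30,.06,True),atz(w,313,84,.06,True),'floor',atz(w,273,42,.005,True),atz(w,355,42,.005,True),atz(w,314,5,.005,True),atz(w,314,79,.005,True))
E
```

```text
[ 0.57801279 -0.31838914  0.06      ] [ 0.48951368 -0.31784506  0.06      ] [ 0.5342498 -0.270044   0.06     ] floor [ 0.57530971 -0.32029975  0.005     ] [ 0.49322939 -0.3198547   0.005     ] [ 0.53425091 -0.35999497  0.005     ] [ 0.53418873 -0.28057268  0.005     ]
```

Call:
{"api": "jog_arm", "payload": {
  "series": [
    [-0.001,-0.012,0,0,0,0,0.01],
    [-0.001,-0.025,0,0,0,0,0.01],
    [-0.001,-0.03,0,0,0,0,0.01],
    [0,-0.03,0,0,0,0,0.01],
    [0,-0.025,0,0,0,0,0.01],
    [0,-0.014,0,0,0,0,0.01],
    [0,-0.0055,0,0,0,0,0.01],
    [0,0,0.01,0,0,0,0.01],
    [0,0,0.02,0,0,0,0.01],
    [0,0,0.02,0,0,0,0.01],
    [0,0,0.01,0,0,0,0.01],
    [0,0,0,0,0,0,0.01]
  ]
}}

```text
clock: 5.3
ee_pos: [0.5327, -0.3171, 0.1136]
tool_rot: [-0.002, -0.001, 1.0, 0.001]
ft_force: [-0.7, 0.2, -0.4]
width: 0.0206
```

```bash
python3 - <<'E'
from h import *
grab('wrist','wrist5');f=grab('scene','scene5'); s=r.state();print(s['ee_pos'],s['ft_force'])
grab('side','side5');crop('side5',290,80,390,200,5,'b5');crop('scene5',200,220,310,350,5,'a5')
E
```

```text
[ 0.53419123 -0.31842566  0.11769299] [ 0.27143041 -0.33673272 -0.40309672]
```

View pics/wrist5.png

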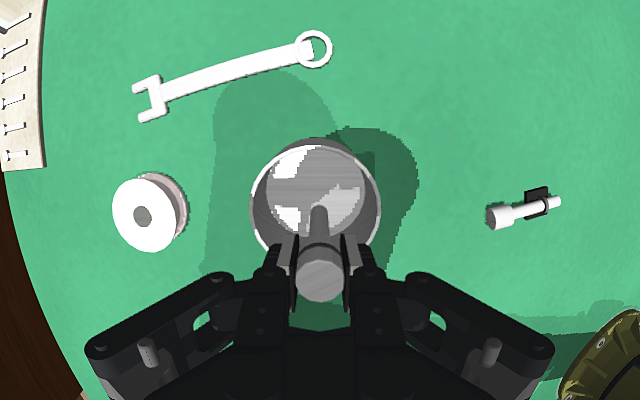

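View pics/a5.png

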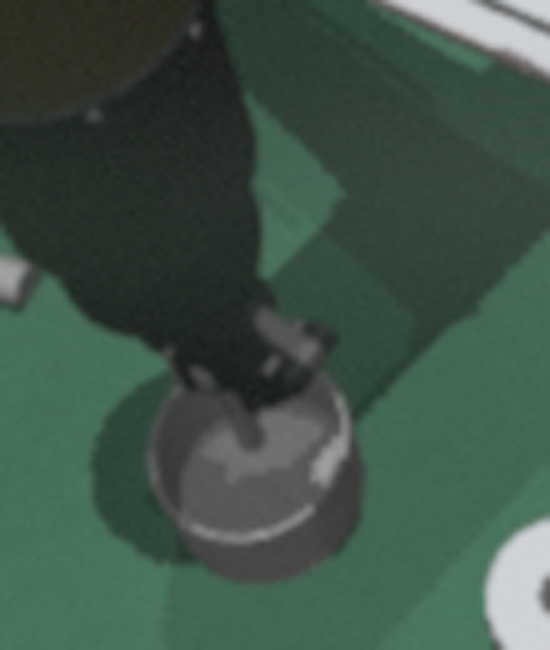

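View pics/b5.png

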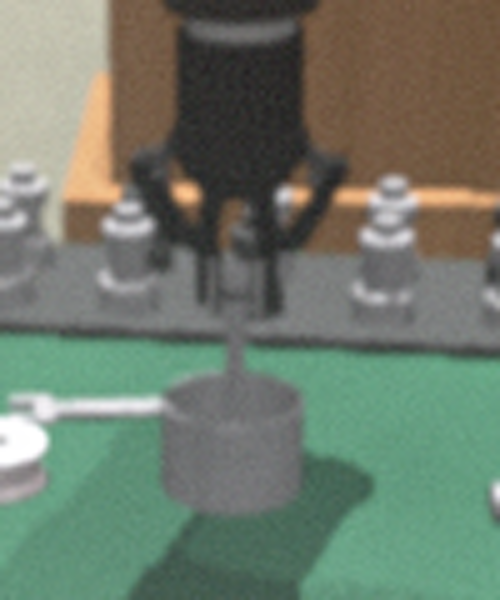

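Call:
{"api": "jog_arm", "payload": {
  "series": [
    [0,0,0.008,0,0,0,0.01],
    [0,0,0.012,0,0,0,0.01],
    [0,0,0.01,0,0,0,0.01],
    [0,0,0.007,0,0,0,0.01],
    [0,0,0.004,0,0,0,0.01],
    [0,0,0.002,0,0,0,0.01],
    [0,0,0,0,0,0,0.01],
    [0,0,0,0,0,0,0.01]
  ]
}}

```text
clock: 6.12
ee_pos: [0.5341, -0.3192, 0.0746]
tool_rot: [0.0, 0.0, 1.0, -0.0]
ft_force: [-1.0, -0.6, -0.8]
width: 0.0204
```

Call:
{"api": "jog_arm", "payload": {
  "series": [
    [0,0,0.001,0,0,0,0.01],
    [0,0,0.001,0,0,0,0.01],
    [0,0,0,0,0,0,0.01]
  ]
}}

```text
clock: 6.37
ee_pos: [0.534, -0.319, 0.0724]
tool_rot: [0.0, 0.0, 1.0, -0.0]
ft_force: [0.6, 0.3, -0.4]
width: 0.0203
```

Call:
{"api": "jog_arm", "payload": {
  "series": [
    [0,0,0.001,0,0,0,0.01],
    [0,0,0,0,0,0,0.01]
  ]
}}

```text
clock: 6.53
ee_pos: [0.5339, -0.3189, 0.0712]
tool_rot: [-0.0, 0.0, 1.0, 0.0]
ft_force: [0.7, -0.4, -0.8]
width: 0.0204
```

Call:
{"api": "jog_arm", "payload": {
  "series": [
    [0,0,0.001,0,0,0,0.01],
    [0,0,0,0,0,0,0.01]
  ]
}}

```text
clock: 6.7
ee_pos: [0.5341, -0.3192, 0.071]
tool_rot: [0.0, -0.0, 1.0, -0.0]
ft_force: [-0.8, 1.2, 2.0]
width: 0.0205
```

Call:
{"api": "jog_arm", "payload": {
  "series": [
    [0,0,0,0,0,0,0.024],
    [0,0,0,0,0,0,0.028],
    [0,0,0,0,0,0,0.034],
    [0,0,0,0,0,0,0.044],
    [0,0,0,0,0,0,0.06],
    [0,0,0,0,0,0,0.06]
  ]
}}

```text
clock: 7.2
ee_pos: [0.5339, -0.319, 0.0702]
tool_rot: [-0.0, 0.0, 1.0, -0.0]
ft_force: [-0.3, -0.6, 0.3]
width: 0.06
```

```bash
python3 - <<'E'
from h import *
grab('wrist','wrist6')
E
```

```text
(no output)
```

View pics/wrist6.png

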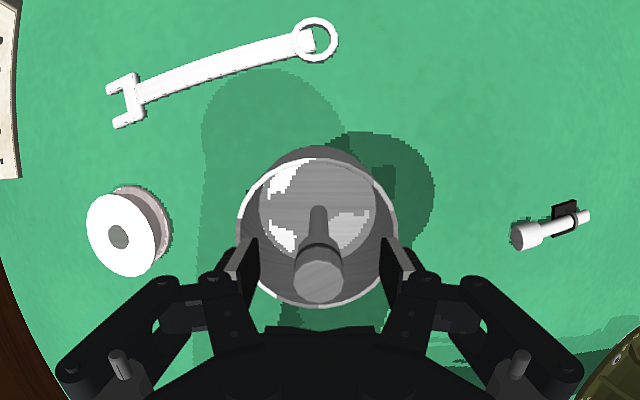

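Call:
{"api": "jog_arm", "payload": {
  "series": [
    [0,0,-0.006,0,0,0,0.06],
    [0,0,-0.015,0,0,0,0.06],
    [0,0,-0.025,0,0,0,0.06],
    [0,0,-0.025,0,0,0,0.06],
    [0,0,-0.025,0,0,0,0.06],
    [0,0,-0.015,0,0,0,0.06],
    [0,0,-0.006,0,0,0,0.06],
    [0,0,0,0,0,0,0.04]
  ]
}}

```text
clock: 7.92
ee_pos: [0.5346, -0.3193, 0.1895]
tool_rot: [0.002, 0.0, 1.0, -0.001]
ft_force: [0.9, -0.3, -0.5]
width: 0.0493
```

```bash
python3 - <<'E'
from h import *
grab('scene','scene7');grab('side','side7');s=load('side7')
print(r.state()['ee_pos'])
for p in [(291,291),(297,289),(352,297),(286,313),(345,331)]: print('meter top',p,atz(s,*p,.034))
crop('side7',240,190,400,340,5,'b7')
E
```

```text
[ 0.53372218 -0.31866991  0.18609429]
meter top (291, 291) [0.55618257 0.27466154 0.034     ]
meter top (297, 289) [0.54549126 0.26701105 0.034     ]
meter top (352, 297) [0.43469503 0.27403101 0.034     ]
meter top (286, 313) [0.55293306 0.33619335 0.034     ]
meter top (345, 331) [0.43960316 0.36418432 0.034     ]
```

View pics/scene7.png

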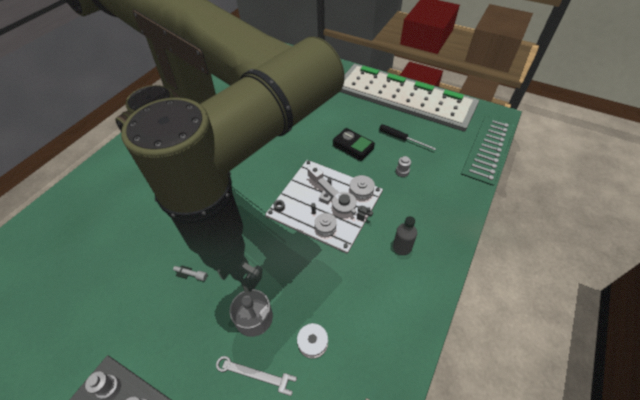

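View pics/b7.png

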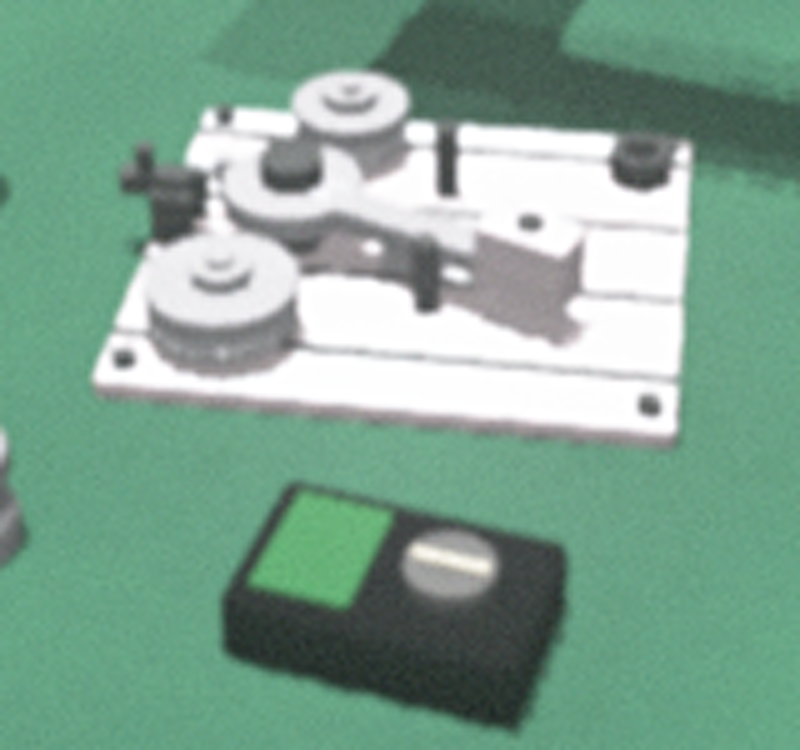

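Call:
{"api": "jog_arm", "payload": {
  "series": [
    [0,0.01,0,0,0,0,0.0],
    [0.002,0.025,0,0,0,0,0.0],
    [0.004,0.035,0,0,0,0,0.0],
    [0.004,0.035,0,0,0,0,0.0],
    [0.004,0.035,0,0,0,0,0.0],
    [0.004,0.035,0,0,0,0,0.0],
    [0.004,0.035,0,0,0,0,0.0],
    [0.004,0.035,0,0,0,0,0.0],
    [0.004,0.035,0,0,0,0,0.0],
    [0.004,0.035,0,0,0,0,0.0],
    [0.004,0.035,0,0,0,0,0.0],
    [0.004,0.035,0,0,0,0,0.0]
  ]
}}

```text
clock: 9.02
ee_pos: [0.4907, 0.0678, 0.1859]
tool_rot: [-0.001, -0.0, 1.0, -0.0]
ft_force: [0.7, -0.1, -0.3]
width: 0.0002
```

Call:
{"api": "jog_arm", "payload": {
  "series": [
    [0.004,0.035,0,0,0,0,0.0],
    [0.004,0.025,0,0,0,0,0.0],
    [0.003,0.0115,0,0,0,0,0.0],
    [0,0.01,0,0,0,0,0.0],
    [0,0,0,0,0,4,0.0],
    [0,0,0,0,0,6,0.0],
    [0,0,0,0,0,6,0.0],
    [0,0,0,0,0,4.7,0.0],
    [0,0,0,0,0,2,0.0],
    [0,0,0,0,0,0,0.0],
    [0,0,0,0,0,0,0.0]
  ]
}}

```text
clock: 9.93
ee_pos: [0.481, 0.1469, 0.1868]
tool_rot: [-0.0, 0.197, 0.98, -0.0]
ft_force: [0.9, 1.4, -0.0]
width: 0.0002
```

```bash
python3 - <<'E'
from h import *
grab('wrist','wrist8'); w=load('wrist8'); s=r.state(); print(s['ee_pos'],s['tool_rot'],s['width'])
from scipy.spatial.transform import Rotation as Ro
q=s['tool_rot']; print(Ro.from_quat([*q[1:],q[0]]).as_matrix().round(3))
E
```

```text
[0.48095551 0.1470365  0.18689013] [-2.45604766e-04  1.96487325e-01  9.80506297e-01 -2.68633858e-04] -0.00020184409173170845
[[-0.923  0.385 -0.001]
 [ 0.385  0.923 -0.   ]
 [ 0.    -0.001 -1.   ]]
```

View pics/wrist8.png

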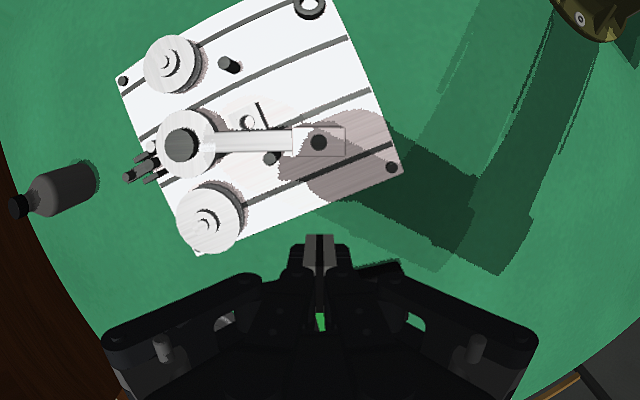

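Call:
{"api": "jog_arm", "payload": {
  "series": [
    [0,0,0.01,0,0,0,0.0],
    [0,0,0.02,0,0,0,0.0],
    [0,0,0.025,0,0,0,0.0],
    [0,0,0.025,0,0,0,0.0],
    [0,0,0.025,0,0,0,0.0],
    [0,0,0.02,0,0,0,0.0],
    [0,0,0.013,0,0,0,0.0],
    [0,0,0.006,0,0,0,0.0],
    [0,0,0,0,0,0,0.0],
    [0,0,0,0,0,0,0.0]
  ]
}}

```text
clock: 10.82
ee_pos: [0.4811, 0.1474, 0.0435]
tool_rot: [0.0, 0.197, 0.98, -0.0]
ft_force: [0.9, 0.3, 1.3]
width: 0.0
```

```bash
python3 - <<'E'
from h import *
w=load('wrist8')
print('cap',atz(w,182,146,.056,True),'dot',atz(w,319,142.5,.066,True))
grab('wrist','wrist9');grab('side','side9');crop('side9',240,150,400,290,5,'b9'); print(r.state()['ee_pos'],r.state()['ft_force'])
E
```

```text
cap [0.58237235 0.05822812 0.056     ] dot [0.46326342 0.10704954 0.066     ]
[0.48164238 0.14785218 0.04451314] [-0.45169937 -0.04363678  1.42619036]
```

View pics/wrist9.png

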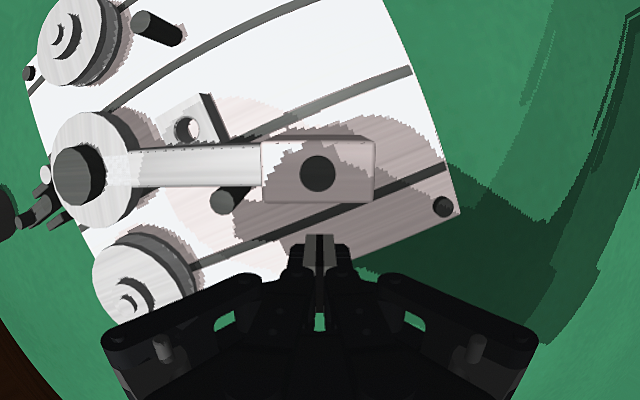

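View pics/b9.png

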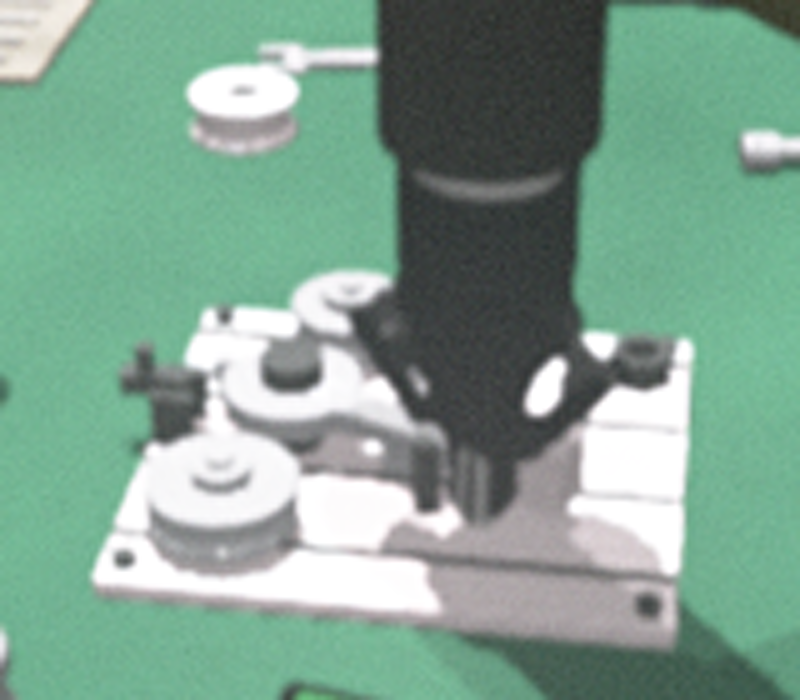

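Call:
{"api": "jog_arm", "payload": {
  "series": [
    [0,-0.005,0,0,0,0,0.0],
    [0,-0.007,0,0,0,0,0.0],
    [0,-0.005,0,0,0,0,0.0],
    [0,-0.002,0,0,0,0,0.0],
    [0,-0.001,0,0,0,0,0.0],
    [0,0,0,0,0,0,0.0]
  ]
}}

```text
clock: 11.42
ee_pos: [0.4733, 0.1289, 0.0435]
tool_rot: [0.0, 0.197, 0.98, 0.0]
ft_force: [1.0, -0.1, -0.5]
width: 0.0001
```

Call:
{"api": "jog_arm", "payload": {
  "series": [
    [0,-0.002,0,0,0,0,0.0],
    [0,0,0,0,0,0,0.0]
  ]
}}

```text
clock: 11.58
ee_pos: [0.4729, 0.128, 0.0435]
tool_rot: [0.0, 0.197, 0.98, 0.001]
ft_force: [1.9, 3.7, -1.3]
width: -0.0001
```

Call:
{"api": "jog_arm", "payload": {
  "series": [
    [0.0004,-0.0023,0,0,0,-1,0.0],
    [0.0007,-0.0045,0,0,0,-2,0.0],
    [0.0011,-0.0068,0,0,0,-3,0.0],
    [0.0011,-0.0068,0,0,0,-3,0.0],
    [0.0007,-0.0045,0,0,0,-2,0.0],
    [0.0004,-0.0023,0,0,0,-1,0.0],
    [0,0,0,0,0,0,0.0]
  ]
}}

```text
clock: 12.17
ee_pos: [0.4609, 0.105, 0.0436]
tool_rot: [0.001, 0.092, 0.996, 0.003]
ft_force: [4.1, 9.9, -3.0]
width: 0.0
```

```bash
python3 - <<'E'
from h import *
grab('wrist','wrist10'); print(r.state()['ee_pos'],r.state()['ft_force'])
E
```

```text
[0.46095208 0.10511712 0.04358873] [ 4.24288076 11.46623449 -3.29288509]
```

View pics/wrist10.png

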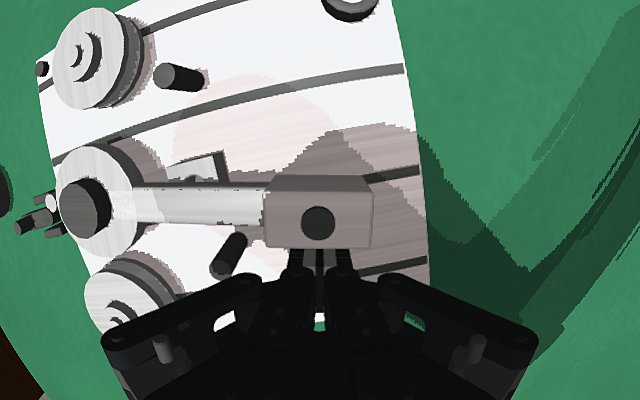

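Call:
{"api": "jog_arm", "payload": {
  "series": [
    [0.0004,-0.0023,0,0,0,-1,0.0],
    [0.0007,-0.0045,0,0,0,-2,0.0],
    [0.0007,-0.0045,0,0,0,-2,0.0],
    [0.0007,-0.0045,0,0,0,-2,0.0],
    [0.0007,-0.0045,0,0,0,-2,0.0],
    [0.0007,-0.0045,0,0,0,-2,0.0],
    [0.0004,-0.0023,0,0,0,-1,0.0],
    [0,0,0,0,0,0,0.0]
  ]
}}

```text
clock: 12.88
ee_pos: [0.4534, 0.0777, 0.0435]
tool_rot: [0.001, -0.012, 1.0, 0.002]
ft_force: [-0.2, 7.8, -0.1]
width: 0.0003
```

```bash
python3 - <<'E'
from h import *
grab('wrist','wrist11'); grab('scene','scene11');crop('scene11',250,150,400,260,5,'a11');print(r.state()['ee_pos'],r.state()['ft_force'])
E
```

```text
[0.45339013 0.07774257 0.04346911] [-0.5636039   7.39755258  0.37143355]
```

View pics/wrist11.png

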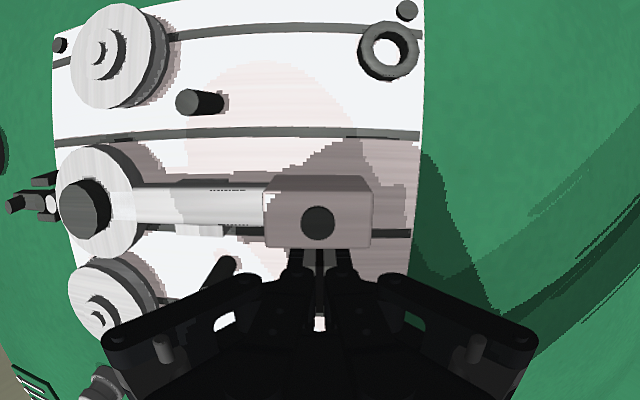

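View pics/a11.png

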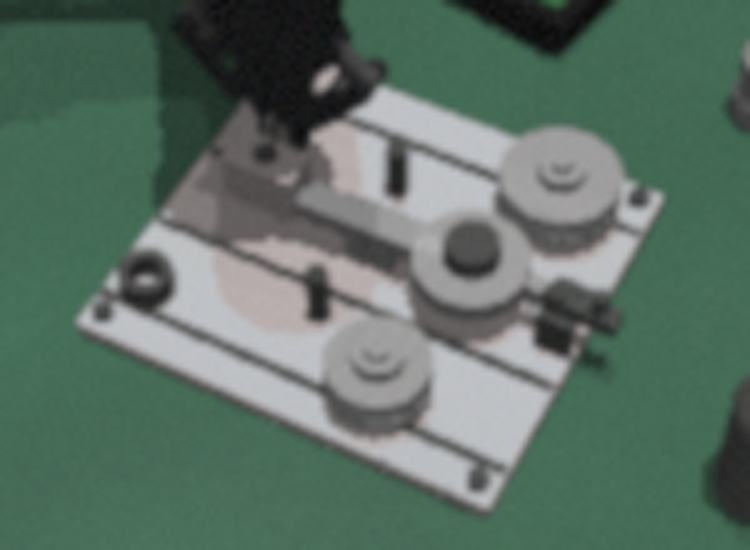

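Call:
{"api": "jog_arm", "payload": {
  "series": [
    [0.0004,-0.0023,0,0,0,-1,0.0],
    [0.0007,-0.0045,0,0,0,-2,0.0],
    [0.0007,-0.0045,0,0,0,-2,0.0],
    [0.0007,-0.0045,0,0,0,-2,0.0],
    [0.0007,-0.0045,0,0,0,-2,0.0],
    [0.0007,-0.0045,0,0,0,-2,0.0],
    [0.0007,-0.0045,0,0,0,-2,0.0],
    [0,0,0,0,0,0,0.0],
    [0,0,0,0,0,0,0.0],
    [0,0,0,0,0,0,0.0]
  ]
}}

```text
clock: 13.82
ee_pos: [0.4519, 0.048, 0.0435]
tool_rot: [0.0, -0.125, 0.992, 0.001]
ft_force: [-3.4, 7.2, 2.6]
width: 0.0003
```

```bash
python3 - <<'E'
from h import *
grab('wrist','wrist12'); grab('scene','scene12');grab('side','side12');crop('scene12',250,150,400,260,5,'a12');s=r.state();print(s['ee_pos'],s['ft_force'],s['tool_rot'],s['clock'])
crop('side12',250,120,400,280,4,'b12');crop('scene12',200,250,330,350,6,'p12')
E
```

```text
[0.45187958 0.04811005 0.04348107] [-2.92413579  7.8008702   1.63015076] [ 1.25540241e-04 -1.24899860e-01  9.92168515e-01  1.28329156e-03] 13.9667
```

View pics/wrist12.png

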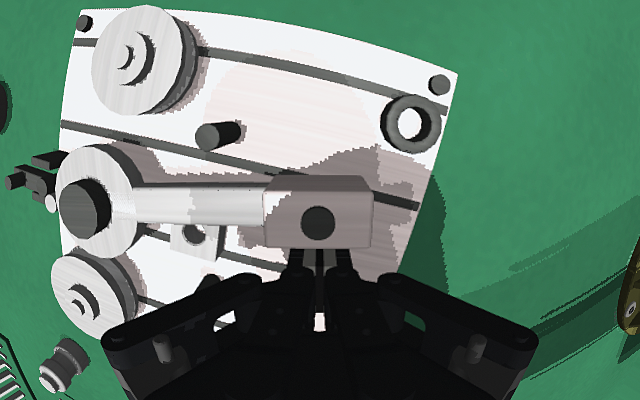

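View pics/a12.png

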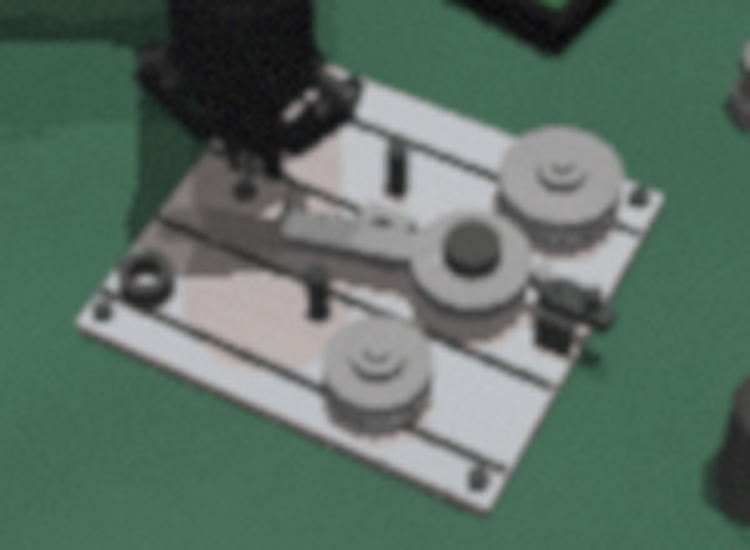

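View pics/p12.png

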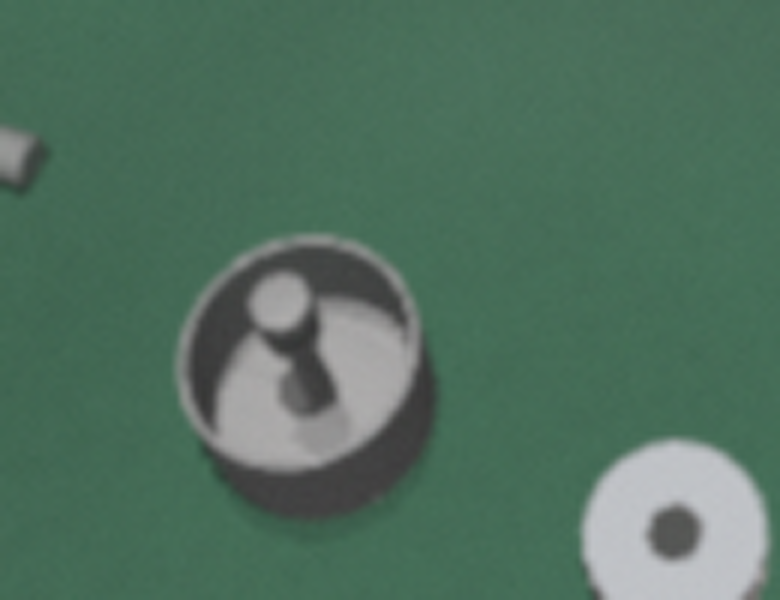

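```bash
python3 - <<'E'
from h import *
w,s,s7=load('wrist12'),load('scene12'),load('scene7')
P=np.array([.5825,.0565]);a0=np.arctan2(.05,-.119)
for n,d in (('w',atz(w,318,222.5,.066,True)),('s',atz(s,250+245/5,150+189/5,.066))):
    v=d[:2]-P; a=np.arctan2(v[1],v[0])%(2*np.pi); print(n,d,np.hypot(*v),a-a0)
v0=atz(s,250+323/5,150+97/5,.066)[:2]-P;print(np.arctan2(v0[1],v0[0])-a0)
st=r.state();print(st['clock'],st['joint_vel'].round(3),st['ft_force'])
E
```

```text
w [0.45732453 0.02518972 0.066     ] 0.1290319042862042 0.642872914428954
s [0.45962256 0.02560314 0.066     ] 0.12670233571075065 0.6441085889084928
0.0015557760785482877
13.9667 [ 0.001  0.     0.002 -0.    -0.002 -0.   ] [-2.92413579  7.8008702   1.63015076]
```

Joint is at about 0.64 rad by both views, and the arm is steady with a force of about 8 N. Handing in.

```bash
python3 - <<'E'
from h import *
print(r.sign_off()); print(r.state()['clock'])
E
```

```text
the job is handed in; nothing more can be done
None
the job is handed in; nothing more can be done
```

I pulled the locking pin straight up out of its boss and stood it in the middle of the steel pot. I then pushed the tensioner arm past its click with the closed fingers, and handed the job in at about 14 s with the gripper still holding it.

**Last checks:**
- **Tensioner:** the wrist and scene cameras both put it at about 0.64 rad, inside the 0.6–0.7 hold and below 0.80. The tool had turned 0.647 rad with it. The push was steady at about 8 N, and the highest reading I saw along the way was about 12 N.
- **Pin:** it was standing upright in the pot in the last scene picture.
- **Other objects:** I saw none of them touched or moved in the pictures, but I did not measure each one again.

Nothing failed. The one disagreement was early on: the scene camera placed the pin head about 6 mm off from the other two views. I checked it again with the wrist camera before gripping.

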